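# Board inspection under the magnifier lamp

## Robot

A 6-joint arm with a two-finger parallel gripper is mounted at the origin on the work surface. World frame = base frame: x ahead of the robot, y to its left, z up, the work surface at z = 0. Lengths are in m, angles in rad, forces in N, time in s.
With the tool pointing down it reaches from about 0.225 to 0.875 m from the base axis. Payload 3.4 kg.
Tool frame: the origin (TCP) lies on the centre line of the jaws, within the pads' length; the fingertips stand 8 mm ahead of it and the grasp point (between the pads) lies 11 mm behind it; z points along the fingers, y is the line along which they close (so a half turn about z gives the same grasp; the last joint's range is limited). The gripper opens to 85 mm and grips with 20 to 120 N. Pads are 22 mm wide; open, the fingers measure 114 mm over their backs; the gripper's body (76 mm by 85 mm) begins 54 mm behind the grasp point. The pads swing forward as they close: fully open they stand 13 mm farther back than shut.
Start: joints at [-1.37, 0.276, 1.505, -0, 1.361, -0.121], TCP at [0.182, -0.546, 0.239] pointing down, gripper open.
Joint ranges: [-2.89, 2.89], [-0.75, 2.08], [0.22, 2.7], [-1.18, 4.32], [0.11, 2.71], [-2.7, 2.7]. Speed limits (rad/s): [2.57, 2.57, 3.14, 3.14, 3.14, 3.14].

## Interface

Orientations are given as a unit quaternion [x, y, z, w].
In Python, from plant import read_state, snapshot, hand_in gives the robot as it stands.
- The arm moves only by the tool servo_tool, never from a script. Its argument "steps" is a list of rows, each a list of 3 entries, a list of its own where there are three numbers: the finger opening in cm, from 0 to 8.54, then the shift along the tool's x, y, z in cm, then the turn, a rotation vector about the tool's x, y, z in rad. In form: [[grip, [tx, ty, tz], [wx, wy, wz]], ...]. A call has 1 to 12 rows; each row shifts and turns the commanded pose from where the row before left it, along the tool's axes as they then stand; what a row does not reach is not made up. A row lasts 1/12 s, in which the tool goes at most 41.7 mm and 7.16 degrees, less where a joint would pass 70% of its speed; a pose out of reach is approached as far as the arm can. A call with a gripper value outside its range is refused whole. The fingers move at their own pace and stop on an object; "grip_force" is the grip in N (left out, the last holds). Time passes only in rows, so rows that do not move let the fingers close. It gives the time, the measured TCP pose, the force, the opening and the grip force at its end, in the units of the state.
- read_state(): the state, without advancing time (a new reading comes with each control period).
- snapshot(name): name is "side" or "top" or "wrist"; returns a dict with "frame" (420x560x3 uint8, red, green, blue), "fx", "fy", "cx", "cy" (pixels), "k1" (the pictures are not rectified: a ray, as slopes to the right and down, at radius r is drawn at 1 + k1 r^2 times it, then the intrinsics apply), "R" (3x3) and "t" (3): a world point X has camera coordinates R X + t. Camera axes: x right, y down, z forward; pixel columns grow to the right and rows downward; lengths in m; the calibration is good to about 2 mm. A picture is of the moment at which its call begins. There is no depth.
- hand_in(): hands the job in; it is judged then, once.
The state is a dict: "time": time; "qpos": joint angles; "dq": joint speeds; "joint_torque": joint torques, N m; "eef_pos": TCP position; "orientation": TCP orientation; "force": force on the tool from outside, world axes, zero at the start; "ft_torque": the same for the moment, N m; "opening": finger opening in m; "grasp_force": force on a finger pad.
Only numpy, scipy, OpenCV 4.12 (cv2) and the standard library are available. Lean on these libraries where they do the work, as an engineer would, in place of code of your own. Each camera call takes 0.05 s, during which the arm holds its last target. There are 200 camera calls.

## Task

Slide the purple-framed board straight up out of the slotted rack and stand it on the white sloping rest, lower edge on the ledge between the two end stops and leaning flat against the plate. Once you have let go of it, swing the magnifier by its upright grip until the lens is centred above the board and stays there; last of all, push the yellow lever on the orange power unit right over to switch the lamp on. Leave the two pink-framed boards in the rack and do not push the loose things around (blue tray, screwdriver, tape).

Things in the scene. Friction and masses are not known exactly. Their poses are not given: they have to be found in the camera images.
- board: The board with the purple frame: a stiff plate 8 mm thick (x) x 90 mm wide (y) x 85 mm tall (z), 0.12 kg, green circuit with parts on its -x face. Origin in the middle of its lower edge; z points up the board. It starts upright in one of the rack's three slots. Its top 23 mm is solid purple frame, to be gripped across the 8 mm.
- board_mid (a point): Centre of the purple-framed board, 42.5 mm above its lower edge.
- pink_a: A board of the same size with a pink frame; stays in the rack. Origin as for the purple one.
- pink_b: Another pink-framed board; stays in the rack.
- rack: Fixed grey and black rack, 184 (x) x 120 (y) mm, side walls 56 mm high; three upright slots at x = -64, 0, +64 mm, 11 mm wide, hold boards by their side edges (outer 8 mm), the middle is open. Boards stand on its floor 8 mm above the table, tops 93 mm above the table. Origin under its centre.
- rest: White sloping rest on a fixed stand. Its frame is that of a properly placed board: origin mid ledge, under the board's lower edge, 45 mm above the table; z up the slope (0.4 rad from vertical, top away from the robot), y along the ledge. Plate touches the board's back at x = 4 mm, ends at z = 45 mm. Yellow lip 8 mm high at x = -22 mm; end stops 12 mm high at y = +-59 mm (14 mm play each side).
- lens (a point): Centre of the magnifier's round lens, 197 mm above the table; white ring 140 mm across, 18 mm thick. The lens is on the second link, 280 mm from the elbow; a first link of 300 mm joins the elbow to a fixed column on the far left of the bench (+x, +y). Both joints have upright axes, are stiff and stay where left; the second link is bent anticlockwise (from above) from the first.
- lens_grip (a point): Top of the magnifier's upright black grip with a yellow top: a round post of 20 mm diameter rising 44 mm above the lens ring's top, 250 mm above the table, on the second link's line, 85 mm beyond the lens centre. Take it from above and draw it sideways; both joints follow and the post turns in the fingers.
- psu: Fixed orange power unit 130 (x) x 90 (y) x 60 (z) mm with the lamp's lever on top; origin under its centre.
- switch (a joint): The yellow lever on the power unit: 0 = off, leaning to the unit's -x; 1.0 = on, right over to its +x. Stays where it is left.
- switch_tip (a point): Centre of the yellow ball (26 mm in diameter) at the lever's tip, 60 mm from its pivot; 135 mm above the table at both ends of its travel, 142 mm in the middle. It goes from 29 mm on the -x side to 29 mm on the +x side of the unit's centre.
- screw_tray: Blue open tray 100 x 70 x 25 mm, bystander.
- driver: Screwdriver with a yellow handle, 190 mm, lying, bystander.
- tape: Yellow roll of tape 90 mm in diameter, 24 mm high, lying flat, bystander.
Not all that is in view belongs to the job. Of the things like the rack, leave any that is red or turquoise; of the rest the larger one is meant.

How it is judged:
By the outcome, as a careful person would: the job done as asked, in the order asked, and still so for the second after the job is handed in, with the robot touching nothing.
It also fails if it takes over 58 s, if anything falls off the work surface, if the arm or the gripper's body presses on something with over 40 N, if the wrist force passes 120 N, or if a joint passes its speed limit or range.

## Working session

There is one attempt and no reset: what is moved stays moved. The work goes in short steps, Python scripts to look and compute and a tool call to move; the robot and the scene stay as the last step left them, time stands still between calls to the robot, and variables do not carry over. Pictures are saved under pics/ and viewed, at most 10 in all, crops included, and the job is handed in when it is done.

Besides the shell and the picture viewer there is one more tool, called after ">>>" as a command line: name --argument value ..., lists and objects as JSON in quotes. servo_tool: Moves the arm, as the interface text tells. Its arguments: {"type":"object","properties":{"steps":{"type":"array"},"grip_force":{"type":"number"}},"required":["steps"]}

```bash
mkdir -p pics; ls; python3 - <<'E'
from plant import *
import cv2,numpy as np
s=read_state();print(s)
for n in ["side","top","wrist"]:
    d=snapshot(n);cv2.imwrite(f"pics/{n}0.png",cv2.resize(d["frame"][:,:,::-1],(800,600),interpolation=cv2.INTER_CUBIC))
    np.savez(f"{n}0.npz",**d)
    print(n,d["fx"],d["cx"],d["cy"],d["k1"],np.round(d["R"],3).tolist(),d["t"])
E
```

```text
pics
{'time': 0.0, 'qpos': array([-1.36998535e+00,  2.76601189e-01,  1.50617331e+00,  5.44161783e-06,
        1.36067250e+00, -1.21006825e-01]), 'dq': array([ 4.30207137e-05, -1.62988489e-04, -1.00288155e-03, -4.82737701e-04,
        1.97613487e-04, -4.18829955e-04]), 'joint_torque': array([-4.86718782e-04, -4.16783559e+01, -2.45805073e+01, -1.39917292e-04,
        1.10532218e-02, -1.12477989e-05]), 'eef_pos': array([ 0.18175541, -0.5449661 ,  0.23842015]), 'orientation': array([ 9.87081738e-01,  1.60214801e-01, -3.43278520e-05, -9.26537649e-04]), 'force': array([0.00817282, 0.71388841, 0.29245231]), 'ft_torque': array([-0.02722301, -0.00844716, -0.00508979]), 'grasp_force': 0.0, 'opening': 0.08551521769655643}
side 421.79068782612353 279.2594838509739 209.94781326400073 -0.017605005431522717 [[-0.979, -0.202, 0.011], [-0.163, 0.754, -0.637], [0.121, -0.625, -0.771]] [0.41784105 0.23258951 1.23246819]
top 424.60892316688916 273.27439486855764 205.92314733373647 0.012718706235746828 [[0.006, -1.0, 0.001], [-0.989, -0.007, -0.145], [0.145, 0.0, -0.989]] [-0.04785746  0.45798308  1.17864716]
wrist 335.74952509867296 283.9946935840166 211.1640461538643 -0.03078731879001179 [[0.315, -0.949, -0.001], [-0.902, -0.3, 0.31], [-0.294, -0.096, -0.951]] [-0.57465247 -0.0393098   0.38011048]
```

View pics/top0.png

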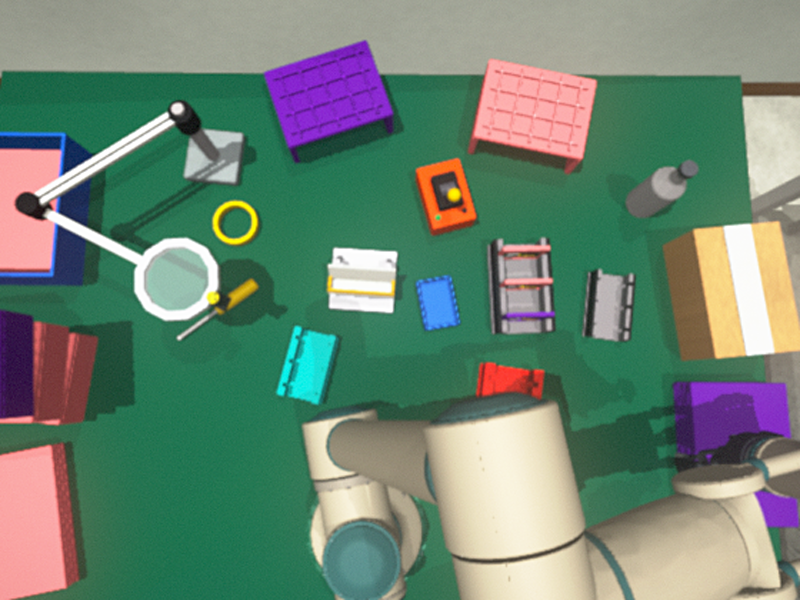

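View pics/side0.png

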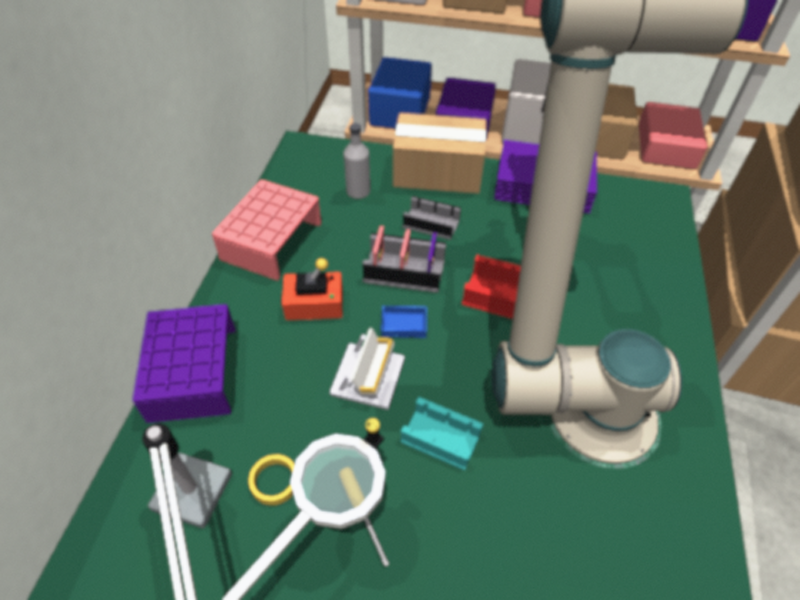

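Top view (800x600): rack (522,285) with the purple board nearest the robot at y≈315, rest (362,280), PSU (446,195), ball (454,194), lens (177,279), grip top (213,298). The side view agrees. I'll zoom in for accuracy.

```bash
cat > h.py <<'E'
import numpy as np,cv2
from scipy.spatial.transform import Rotation as Ro
def D(d): return np.array([d["k1"],0,0,0.]),np.array([[d["fx"],0,d["cx"]],[0,d["fy"],d["cy"]],[0,0,1.]])
def ray(d,uv):
    k,K=D(d); p=cv2.undistortPoints(np.array([[uv]],float),K,k)[0,0]
    return -d["R"].T@d["t"], d["R"].T@np.array([p[0],p[1],1])
def at(d,uv,z):
    c,r=ray(d,uv); return c+r*(z-c[2])/r[2]
def tri(obs):
    A=0;b=0
    for d,uv in obs:
        c,r=ray(d,uv);r=r/np.linalg.norm(r);P=np.eye(3)-np.outer(r,r);A=A+P;b=b+P@c
    return np.linalg.solve(A,b)
def proj(d,X):
    k,K=D(d); return cv2.projectPoints(np.atleast_2d(np.array(X,float)),cv2.Rodrigues(np.array(d["R"]))[0],np.array(d["t"],float),K,k)[0][:,0]
E
python3 - <<'E'
import numpy as np,cv2
d=np.load("top0.npz")["frame"][:,:,::-1]
cv2.imwrite("pics/t1.png",cv2.resize(d[105:240,220:400],(800,600),interpolation=cv2.INTER_CUBIC))
d=np.load("side0.npz")["frame"][:,:,::-1]
cv2.imwrite("pics/s1.png",cv2.resize(d[150:285,190:370],(800,600),interpolation=cv2.INTER_CUBIC))
E
```

```text
(no output)
```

View pics/t1.png

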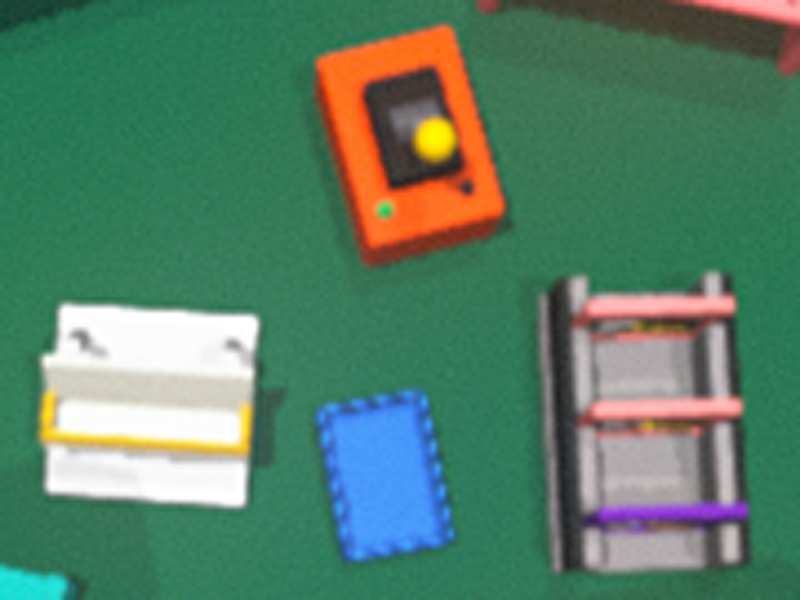

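View pics/s1.png

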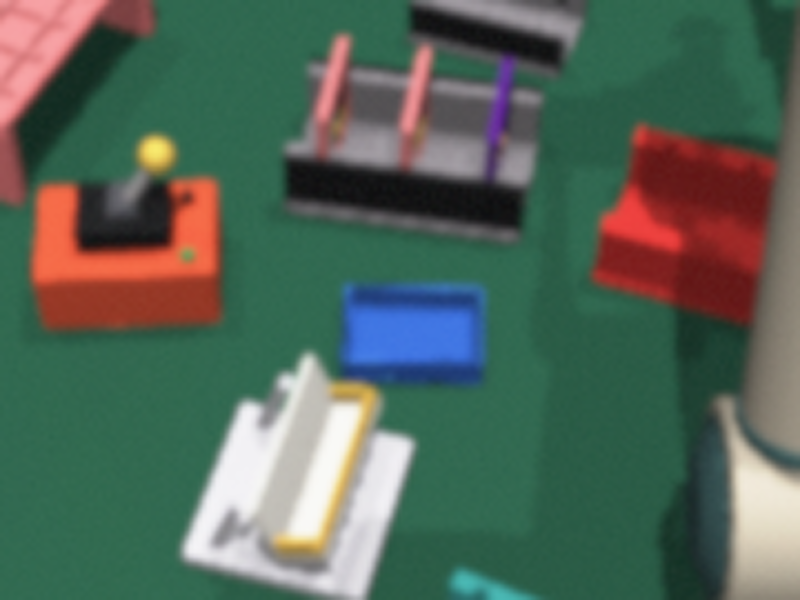

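Crops: purple board top edge runs from (597,515) to (748,511). The board parts face the robot. The rest's lip runs (44,441)-(248,447). The PSU ball is at (434,140) in the top crop and (157,153) in the side crop.

```bash
python3 - <<'E'
from h import *
T=dict(np.load("top0.npz"));S=dict(np.load("side0.npz"))
t=lambda u,v:(220+(u+.5)/4.444-.5,105+(v+.5)/4.444-.5); s=lambda u,v:(190+(u+.5)/4.444-.5,150+(v+.5)/4.444-.5)
f=lambda u,v:((u+.5)/1.4286-.5,(v+.5)/1.4286-.5)
p=lambda n,*X:print(n,*[np.round(x,4) for x in X])
p("cam",ray(T,(0,0))[0],ray(S,(0,0))[0])
for n,a,b in [("pur",(597,515),(748,511)),("pa",(592,410),(742,406)),("pb",(588,306),(735,305))]:
    A,B=at(T,t(*a),.093),at(T,t(*b),.093);p(n,A,B,(A+B)/2,np.linalg.norm(A-B),np.arctan2(*(B-A)[:2]))
p("purple ends tri", tri([(T,t(748,511)),(S,s(508,58))]))
A,B=at(T,t(44,441),.061),at(T,t(248,447),.061);p("lip",A,B,(A+B)/2,np.linalg.norm(A-B))
A,B=at(T,t(44,357),.085),at(T,t(257,373),.085);p("platetop",A,B,(A+B)/2,np.linalg.norm(A-B))
c=[at(T,t(*u),.004) for u in [(60,303),(259,316),(247,505),(45,492)]];p("base",*c,np.mean(c,0))
c=[at(T,t(*u),.06) for u in [(316,60),(448,27),(505,210),(370,247)]];p("psu",*c,np.mean(c,0))
p("ball",tri([(T,t(434,140)),(S,s(157,153))]),at(T,t(434,140),.135))
p("lens",tri([(T,f(177,279)),(S,f(338,480))]),at(T,f(177,279),.197),at(S,f(338,480),.197))
p("grip",tri([(T,f(213,297)),(S,f(372,424))]),at(T,f(213,297),.25),at(S,f(372,424),.25))
p("col",tri([(T,f(180,108)),(S,f(155,434))]))
p("elbow",at(T,f(30,203),.2),at(T,f(30,203),.26))
E
```

```text
cam [ 0.2822 -0.045   1.2327] [0.2984 0.6797 1.0939]
pur [ 0.4112 -0.2628  0.093 ] [ 0.4143 -0.3545  0.093 ] [ 0.4128 -0.3087  0.093 ] 0.0917 3.1082
pa [ 0.4759 -0.2611  0.093 ] [ 0.4789 -0.3529  0.093 ] [ 0.4774 -0.307   0.093 ] 0.0918 3.1081
pb [ 0.5409 -0.26    0.093 ] [ 0.5421 -0.3506  0.093 ] [ 0.5415 -0.3053  0.093 ] 0.0906 3.1284
purple ends tri [ 0.415  -0.355   0.0912]
lip [0.4593 0.0773 0.061 ] [ 0.4563 -0.0508  0.061 ] [0.4578 0.0132 0.061 ] 0.1282
platetop [0.5083 0.0759 0.085 ] [ 0.4991 -0.056   0.085 ] [0.5037 0.0099 0.085 ] 0.1322
base [0.5609 0.0746 0.004 ] [ 0.5529 -0.0579  0.004 ] [ 0.4264 -0.0507  0.004 ] [0.4341 0.0818 0.004 ] [0.4936 0.0119 0.004 ]
psu [ 0.7101 -0.0934  0.06  ] [ 0.7329 -0.1791  0.06  ] [ 0.6109 -0.2144  0.06  ] [ 0.586 -0.128  0.06 ] [ 0.66   -0.1537  0.06  ]
ball [ 0.6325 -0.1611  0.1382] [ 0.633  -0.1614  0.135 ]
lens [0.4589 0.3255 0.1945] [0.4587 0.3246 0.197 ] [0.4582 0.3264 0.197 ]
grip [0.4213 0.2466 0.2458] [0.4203 0.2453 0.25  ] [0.4211 0.2487 0.25  ]
col [0.7558 0.3255 0.2268]
elbow [0.5914 0.5873 0.2   ] [0.5734 0.5506 0.26  ]
```

```bash
cat > plan.py <<'E'
import sys
from h import *
from plant import read_state
from scipy.spatial.transform import Slerp
def tool(yaw,tilt=0):  # tool y along object's x, tool x along object's y, tool z down
    o=Ro.from_euler("zy",[yaw,tilt]).as_matrix()
    return np.c_[o[:,1],o[:,0],-o[:,2]]
def plan(wps,grip,start=None):
    "wps: (pos,R,rows)"
    s=read_state(); p,R=start or (s["eef_pos"],Ro.from_quat(s["orientation"]).as_matrix())
    p=np.array(p)
    for q,Q,n in wps:
        q=np.array(q);sl=Slerp([0,1],Ro.from_matrix([R,Q])); p0,cur=p,sl(0.)
        out=[]
        for i in range(1,n+1):
            nx=sl(i/n); d=cur.inv().apply((q-p0)/n)*100; w=(cur.inv()*nx).as_rotvec()
            out.append([grip,[round(float(v),2)+0 for v in d],[round(float(v),3)+0 for v in w]]); cur=nx
        if all(np.abs(np.r_[a[1],a[2]]-np.r_[out[0][1],out[0][2]]).max()<.011 for a in out): print(f"{n} x",out[0])
        else: print(out)
        p,R=q,Q
E
python3 - <<'E'
from plan import *
Q=tool(.03); a=[.4125,-.3085,.16]
plan([(a,Q,12),([*a[:2],.074],Q,6)],3)
E
```

```text
[[3, [2.45, -1.26, 0.66], [0.0, 0.0, -0.107]], [3, [2.57, -0.99, 0.66], [0.0, 0.0, -0.107]], [3, [2.66, -0.72, 0.66], [0.0, 0.0, -0.107]], [3, [2.72, -0.43, 0.66], [0.0, 0.0, -0.107]], [3, [2.75, -0.14, 0.66], [0.0, 0.0, -0.107]], [3, [2.75, 0.16, 0.66], [0.0, 0.0, -0.107]], [3, [2.72, 0.45, 0.66], [0.0, 0.0, -0.107]], [3, [2.65, 0.73, 0.66], [0.0, 0.0, -0.107]], [3, [2.56, 1.01, 0.66], [0.0, 0.0, -0.107]], [3, [2.44, 1.28, 0.66], [0.0, 0.0, -0.107]], [3, [2.29, 1.53, 0.66], [0.0, 0.0, -0.107]], [3, [2.11, 1.77, 0.66], [0.0, 0.0, -0.107]]]
6 x [3, [0.0, 0.0, 1.43], [0.0, 0.0, 0.0]]
```

>>> servo_tool --steps '[[3, [2.45, -1.26, 0.66], [0, 0, -0.107]], [3, [2.57, -0.99, 0.66], [0, 0, -0.107]], [3, [2.66, -0.72, 0.66], [0, 0, -0.107]], [3, [2.72, -0.43, 0.66], [0, 0, -0.107]], [3, [2.75, -0.14, 0.66], [0, 0, -0.107]], [3, [2.75, 0.16, 0.66], [0, 0, -0.107]], [3, [2.72, 0.45, 0.66], [0, 0, -0.107]], [3, [2.65, 0.73, 0.66], [0, 0, -0.107]], [3, [2.56, 1.01, 0.66], [0, 0, -0.107]], [3, [2.44, 1.28, 0.66], [0, 0, -0.107]], [3, [2.29, 1.53, 0.66], [0, 0, -0.107]], [3, [2.11, 1.77, 0.66], [0, 0, -0.107]]]'

```text
time: 1.15
eef_pos: [0.4127, -0.3072, 0.1596]
orientation: [0.693, 0.721, -0.0, -0.0]
force: [0.5, -0.1, 0.1]
opening: 0.03
grasp_force: 0.0
```

>>> servo_tool --steps '[[3, [0, 0, 0], [0, 0, 0]], [3, [0, 0, 0], [0, 0, 0]]]'

```text
time: 1.32
eef_pos: [0.4124, -0.3073, 0.1595]
orientation: [0.694, 0.72, -0.0, -0.001]
force: [0.4, -0.2, -0.1]
opening: 0.0304
grasp_force: 0.0
```

```bash
python3 - <<'E'
from plan import *
from plant import snapshot
s=read_state();print(s["eef_pos"],Ro.from_quat(s["orientation"]).as_matrix().round(3).tolist(),s["qpos"].round(2))
d=snapshot("wrist");np.savez("w1.npz",**d)
cv2.imwrite("pics/w1.png",cv2.resize(d["frame"][:,:,::-1],(800,600),interpolation=cv2.INTER_CUBIC))
Q=tool(.03); a=[.4125,-.3085,.16]
plan([(a,Q,1),([*a[:2],.074],Q,6)],3)
print("expected top ends, tcp tip at .093:",(proj(d,[[.4128-.00135,-.3087+.045,.093],[.4128+.00135,-.3087-.045,.093],[.4128,-.3087,.093]])*1.4286).round())
E
```

```text
[ 0.41238712 -0.30725983  0.1595261 ] [[-0.037, 0.999, -0.001], [0.999, 0.037, 0.001], [0.001, -0.001, -1.0]] [-0.78  0.25  1.76 -0.    1.14 -0.81]
1 x [3, [-0.02, 0.05, -0.01], [-0.001, 0.0, 0.005]]
6 x [3, [0.0, 0.0, 1.43], [0.0, 0.0, 0.0]]
expected top ends, tcp tip at .093: [[407. 234.]
 [406. 421.]
 [406. 334.]]
```

View pics/w1.png

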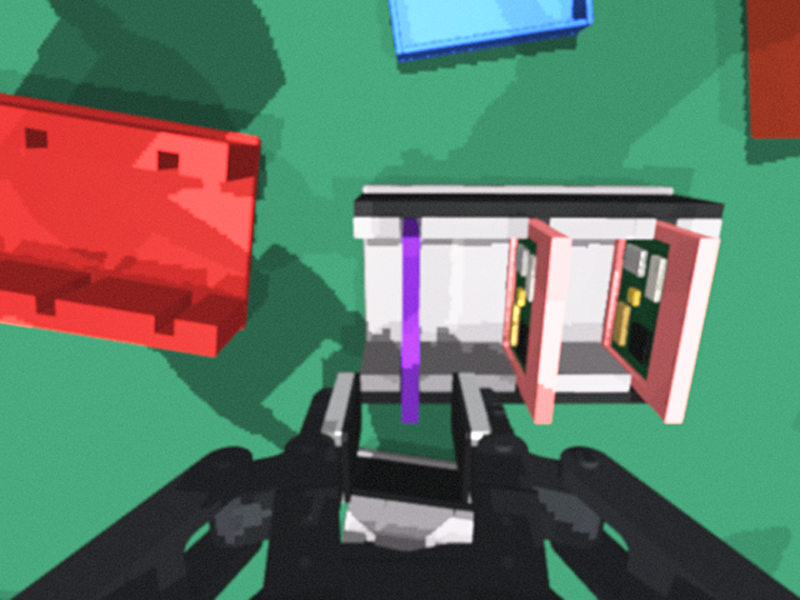

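Wrist view: purple board top from (411,237) to (410,422), between the fingers and about 2 mm further in +x than I had it. The circuit faces are toward -x. I'll descend and grip.

>>> servo_tool --steps '[[3, [-0.1, 0.15, 0.7], [0, 0, 0.005]], [3, [0, 0, 1.43], [0, 0, 0]], [3, [0, 0, 1.43], [0, 0, 0]], [3, [0, 0, 1.43], [0, 0, 0]], [3, [0, 0, 1.43], [0, 0, 0]], [3, [0, 0, 1.43], [0, 0, 0]], [3, [0, 0, 0.7], [0, 0, 0]], [3, [0, 0, 0], [0, 0, 0]]]'

```text
time: 2.03
eef_pos: [0.4121, -0.3095, 0.073]
orientation: [0.697, 0.717, -0.0, -0.002]
force: [0.1, 0.1, 0.2]
opening: 0.03
grasp_force: 0.0
```

>>> servo_tool --steps '[[0, [0, 0, 0], [0, 0, 0]], [0, [0, 0, 0], [0, 0, 0]], [0, [0, 0, 0], [0, 0, 0]], [0, [0, 0, 0], [0, 0, 0]], [0, [0, 0, 0], [0, 0, 0]], [0, [0, 0, 0], [0, 0, 0]]]' --grip_force 50

```text
time: 2.53
eef_pos: [0.414, -0.3099, 0.0753]
orientation: [0.696, 0.718, -0.0, 0.001]
force: [-0.2, 0.3, 2.3]
opening: 0.0069
grasp_force: 50.4
```

>>> servo_tool --steps '[[0, [0, 0, -0.6], [0, 0, 0]], [0, [0, 0, -1.2], [0, 0, 0]], [0, [0, 0, -1.2], [0, 0, 0]], [0, [0, 0, -1.2], [0, 0, 0]], [0, [0, 0, -1.2], [0, 0, 0]], [0, [0, 0, -1.4], [0, 0, 0]], [0, [0, 0, -1.4], [0, 0, 0]], [0, [0, 0, -1.4], [0, 0, 0]], [0, [0, 0, -1.4], [0, 0, 0]], [0, [0, 0, -1.2], [0, 0, 0]]]'

```text
time: 3.37
eef_pos: [0.4136, -0.309, 0.1977]
orientation: [0.696, 0.718, 0.0, 0.0]
force: [-0.1, -0.4, -0.1]
opening: 0.0072
grasp_force: 49.9
```

```bash
python3 - <<'E'
from plan import *
s=read_state();print(s["eef_pos"],Ro.from_quat(s["orientation"]).as_matrix().round(3).tolist(),s["opening"],s["grasp_force"],s["force"])
O=np.array([.477,.012,.045]);o=Ro.from_euler("zy",[-.057,.4]).as_matrix();Q=tool(-.057,.4)
P=lambda x,z:O+o@np.array([x,0,z])
print(P(-.006,.1273),P(-.006,.0673))
plan([(P(-.006,.1273),Q,12),(P(-.006,.0773),Q,5)],0)
E
```

```text
[ 0.41356328 -0.30901581  0.19774232] [[-0.03, 1.0, 0.0], [1.0, 0.03, -0.0], [-0.0, 0.0, -1.0]] 0.007185873374930765 49.86846148967743 [-0.11844698 -0.39051805 -0.14021364]
[0.52105556 0.01234181 0.16458378] [0.49769046 0.01234181 0.10932012]
[[0, [2.65, 0.98, 0.28], [0.033, 0.0, 0.007]], [0, [2.66, 0.97, 0.24], [0.033, 0.0, 0.007]], [0, [2.66, 0.95, 0.21], [0.033, 0.0, 0.007]], [0, [2.67, 0.94, 0.18], [0.033, 0.0, 0.007]], [0, [2.68, 0.93, 0.14], [0.033, 0.0, 0.007]], [0, [2.68, 0.91, 0.11], [0.033, 0.0, 0.007]], [0, [2.69, 0.9, 0.08], [0.033, 0.0, 0.007]], [0, [2.7, 0.88, 0.05], [0.033, 0.0, 0.007]], [0, [2.7, 0.86, 0.02], [0.033, 0.0, 0.007]], [0, [2.71, 0.84, -0.01], [0.033, 0.0, 0.007]], [0, [2.72, 0.82, -0.04], [0.033, 0.0, 0.007]], [0, [2.72, 0.8, -0.07], [0.033, 0.0, 0.007]]]
5 x [0, [0.0, 0.0, 1.0], [0.0, 0.0, 0.0]]
```

>>> servo_tool --steps '[[0, [2.65, 0.98, 0.28], [0.033, 0, 0.007]], [0, [2.66, 0.97, 0.24], [0.033, 0, 0.007]], [0, [2.66, 0.95, 0.21], [0.033, 0, 0.007]], [0, [2.67, 0.94, 0.18], [0.033, 0, 0.007]], [0, [2.68, 0.93, 0.14], [0.033, 0, 0.007]], [0, [2.68, 0.91, 0.11], [0.033, 0, 0.007]], [0, [2.69, 0.9, 0.08], [0.033, 0, 0.007]], [0, [2.7, 0.88, 0.05], [0.033, 0, 0.007]], [0, [2.7, 0.86, 0.02], [0.033, 0, 0.007]], [0, [2.71, 0.84, -0.01], [0.033, 0, 0.007]], [0, [2.72, 0.82, -0.04], [0.033, 0, 0.007]], [0, [2.72, 0.8, -0.07], [0.033, 0, 0.007]]]'

```text
time: 4.37
eef_pos: [0.5214, 0.0138, 0.1646]
orientation: [0.712, 0.674, -0.142, -0.137]
force: [1.1, -0.3, -0.5]
opening: 0.007
grasp_force: 49.8
```

>>> servo_tool --steps '[[0, [0, 0, 0], [0, 0, 0]], [0, [0, 0, 0], [0, 0, 0]]]'

```text
time: 4.53
eef_pos: [0.5215, 0.0135, 0.1638]
orientation: [0.711, 0.675, -0.142, -0.137]
force: [-0.4, -0.8, -1.9]
opening: 0.007
grasp_force: 49.8
```

```bash
python3 - <<'E'
from plan import *
from plant import snapshot
s=read_state();print(s["eef_pos"],s["opening"],s["grasp_force"],s["force"],s["qpos"].round(2))
ims=[]
O=np.array([.477,.012,.045]);o=Ro.from_euler("zy",[-.057,.4]).as_matrix();Q=tool(-.057,.4)
print((o.T@(s["eef_pos"]-O)).round(4),(Ro.from_matrix(Q).inv()*Ro.from_quat(s["orientation"])).as_rotvec().round(3))
w=snapshot("wrist");t=snapshot("side")
np.savez("w2.npz",**w);np.savez("s2.npz",**t)
X=O+np.array([[-.022,y,.008] for y in(-.059,.059)]+[[.004,y,.045] for y in (-.059,.059)])@o.T
pw=proj(w,X);pt=proj(t,X);print(pw.round(),pt.round())
wi=w["frame"].copy();ti=t["frame"].copy()
ti=cv2.resize(ti[220:290,220:310],(400,311),interpolation=cv2.INTER_CUBIC);
for p in pw: cv2.circle(wi,tuple(map(int,p.round())),2,(255,0,255),-1)
for p in pt: cv2.circle(ti,tuple(map(int,((p-[220,220])*4.444).round())),2,(255,0,255),-1)
wi=cv2.resize(wi,(400,300))
cv2.imwrite("pics/p2.png",cv2.resize(np.hstack([wi,ti[:300]])[:,:,::-1],(800,300)))
plan([(O+o@np.array([-.006,0,.0753]),Q,5)],0)
E
```

```text
[0.52149664 0.01347783 0.16384717] 0.007029337186971258 49.835028648376465 [-0.39315689 -0.77905908 -1.85629687] [-0.09  0.47  1.47 -0.03  1.6  -0.03]
[-0.0054  0.0012  0.1268] [-0.003  0.004 -0.006]
[[263. 276.]
 [261. 133.]
 [295. 300.]
 [298. 138.]] [[273. 238.]
 [262. 271.]
 [260. 231.]
 [248. 264.]]
5 x [0, [0.01, 0.0, 1.04], [0.001, -0.001, 0.001]]
```

View pics/p2.png

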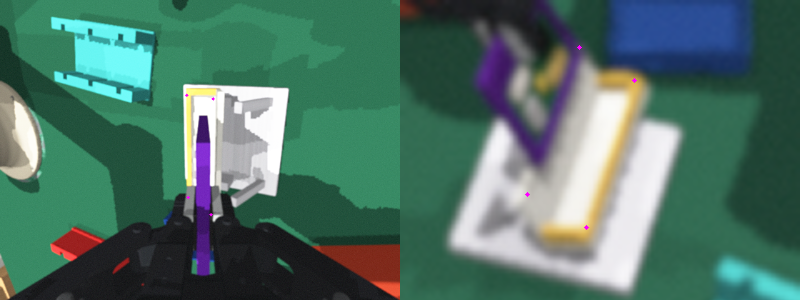

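The projected lip and plate corners match the picture (wrist (186,95) and (213,98); the side crop too), so the rest pose is good. I'll lower the board along the slope.

>>> servo_tool --steps '[[0, [0, 0, 1.04], [0, 0, 0]], [0, [0, 0, 1.04], [0, 0, 0]], [0, [0, 0, 1.04], [0, 0, 0]], [0, [0, 0, 1.04], [0, 0, 0]], [0, [0, 0, 0.9], [0, 0, 0]], [0, [0, 0, 0.2], [0, 0, 0]], [0, [0, 0, 0.2], [0, 0, 0]]]'

```text
time: 5.22
eef_pos: [0.4993, 0.0123, 0.1135]
orientation: [0.712, 0.674, -0.142, -0.137]
force: [-0.7, -0.4, -0.8]
opening: 0.007
grasp_force: 49.8
```

>>> servo_tool --steps '[[0, [0, 0, 0.1], [0, 0, 0]], [0, [0, 0, 0.1], [0, 0, 0]], [0, [0, 0, 0.1], [0, 0, 0]], [0, [0, 0, 0], [0, 0, 0]]]'

```text
time: 5.55
eef_pos: [0.4991, 0.0124, 0.1115]
orientation: [0.712, 0.674, -0.141, -0.137]
force: [0.0, 0.7, -0.5]
opening: 0.0068
grasp_force: 49.8
```

```bash
python3 - <<'E'
from plan import *
s=read_state()
O=np.array([.477,.012,.045]);o=Ro.from_euler("zy",[-.057,.4]).as_matrix()
print((o.T@(s["eef_pos"]-O)).round(4),"F",(o.T@s["force"]).round(2),s["ft_torque"],s["opening"])
E
```

```text
[-0.0056  0.0001  0.0699] F [ 0.19  0.76 -0.49] [ 0.00725623 -0.27785724 -0.00835931] 0.006843129741411229
```

>>> servo_tool --steps '[[0, [0, 0, 0.1], [0, 0, 0]], [0, [0, 0, 0.1], [0, 0, 0]], [0, [0, 0, 0], [0, 0, 0]]]'

```text
time: 5.8
eef_pos: [0.4991, 0.0122, 0.111]
orientation: [0.712, 0.674, -0.14, -0.136]
force: [1.8, -1.3, 5.8]
opening: 0.0069
grasp_force: 50.9
```

>>> servo_tool --steps '[[0, [0, 0, 0.1], [0, 0, 0]], [0, [0, 0, 0], [0, 0, 0]]]'

```text
time: 5.97
eef_pos: [0.4991, 0.012, 0.1109]
orientation: [0.712, 0.674, -0.14, -0.136]
force: [1.6, -1.2, 10.1]
opening: 0.0069
grasp_force: 51.6
```

Ledge contact. I'll back off slightly, then slide toward the plate.

>>> servo_tool --steps '[[0, [0, 0, -0.2], [0, 0, 0]], [0, [0, 0.1, 0], [0, 0, 0]], [0, [0, 0.1, 0], [0, 0, 0]], [0, [0, 0.1, 0], [0, 0, 0]], [0, [0, 0, 0], [0, 0, 0]]]'

```text
time: 6.38
eef_pos: [0.5006, 0.012, 0.1103]
orientation: [0.712, 0.674, -0.142, -0.138]
force: [-0.0, -0.2, 7.6]
opening: 0.0069
grasp_force: 51.1
```

>>> servo_tool --steps '[[0, [0, 0.1, 0], [0, 0, 0]], [0, [0, 0.1, 0], [0, 0, 0]], [0, [0, 0, 0], [0, 0, 0]]]'

```text
time: 6.63
eef_pos: [0.5022, 0.0121, 0.1096]
orientation: [0.712, 0.674, -0.142, -0.138]
force: [-1.0, -0.7, 7.9]
opening: 0.0076
grasp_force: 51.2
```

>>> servo_tool --steps '[[0, [0, 0.1, -0.05], [0, 0, 0]], [0, [0, 0.1, 0], [0, 0, 0]], [0, [0, 0, 0], [0, 0, 0]]]'

```text
time: 6.88
eef_pos: [0.5048, 0.0121, 0.1086]
orientation: [0.712, 0.674, -0.142, -0.137]
force: [-0.7, -0.9, 6.7]
opening: 0.0071
grasp_force: 50.8
```

```bash
python3 - <<'E'
from plan import *
s=read_state()
O=np.array([.477,.012,.045]);o=Ro.from_euler("zy",[-.057,.4]).as_matrix()
print((o.T@(s["eef_pos"]-O)).round(4),"F",(o.T@s["force"]).round(2),s["opening"])
E
```

```text
[0.0008 0.0002 0.0694] F [-3.19 -1.12  5.85] 0.007087407513515326
```

>>> servo_tool --steps '[[0, [0, 0.1, 0], [0, 0, 0]], [0, [0, 0, 0], [0, 0, 0]]]'

```text
time: 7.05
eef_pos: [0.5056, 0.0121, 0.1082]
orientation: [0.712, 0.674, -0.142, -0.138]
force: [-0.3, -0.4, 5.8]
opening: 0.0072
grasp_force: 50.8
```

>>> servo_tool --steps '[[0, [0, 0.1, 0], [0, 0, 0]], [0, [0, 0, 0], [0, 0, 0]]]'

```text
time: 7.22
eef_pos: [0.5065, 0.0121, 0.1078]
orientation: [0.712, 0.674, -0.142, -0.138]
force: [-1.0, -0.6, 5.5]
opening: 0.0073
grasp_force: 50.7
```

>>> servo_tool --steps '[[0, [0, 0.1, 0], [0, 0, 0]], [0, [0, 0, 0], [0, 0, 0]]]'

```text
time: 7.38
eef_pos: [0.5072, 0.0121, 0.1076]
orientation: [0.712, 0.674, -0.142, -0.138]
force: [-0.3, -0.8, 6.3]
opening: 0.0069
grasp_force: 50.9
```

>>> servo_tool --steps '[[0, [0, 0.1, 0], [0, 0, 0]], [0, [0, 0, 0], [0, 0, 0]]]'

```text
time: 7.55
eef_pos: [0.5073, 0.0121, 0.1075]
orientation: [0.712, 0.674, -0.142, -0.138]
force: [-2.0, 0.1, 7.9]
opening: 0.0071
grasp_force: 51.0
```

```bash
python3 - <<'E'
from plan import *
from plant import snapshot
s=read_state()
O=np.array([.477,.012,.045]);o=Ro.from_euler("zy",[-.057,.4]).as_matrix()
print((o.T@(s["eef_pos"]-O)).round(4),"F",(o.T@s["force"]).round(2),s["opening"])
t=snapshot("side");np.savez("s3.npz",**t);w=snapshot("wrist")["frame"]
a=cv2.resize(t["frame"][215:285,220:320],(400,280),interpolation=cv2.INTER_CUBIC)
b=cv2.resize(w[120:330,180:480],(400,280),interpolation=cv2.INTER_CUBIC)
cv2.imwrite("pics/p3.png",cv2.resize(np.hstack([a,b]),(800,280))[:,:,::-1])
E
```

```text
[0.0036 0.0003 0.0694] F [-4.93 -0.16  6.52] 0.007121706297051779
```

View pics/p3.png

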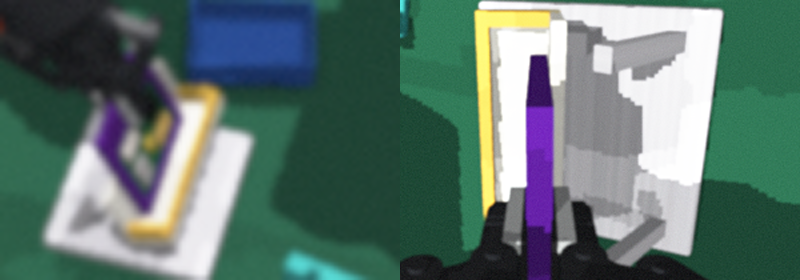

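The board is on the ledge and touching the plate: motion stopped and the force rose. I'll release and back out along the slope.

>>> servo_tool --steps '[[0.9, [0, -0.1, 0], [0, 0, 0]], [1.2, [0, 0, 0], [0, 0, 0]], [2, [0, 0, 0], [0, 0, 0]], [3, [0, 0, 0], [0, 0, 0]], [3, [0, 0, 0], [0, 0, 0]], [3, [0, 0, 0], [0, 0, 0]], [3, [0, 0, -0.8], [0, 0, 0]], [3, [0, 0, -1.5], [0, 0, 0]], [3, [0, 0, -2], [0, 0, 0]], [3, [0, 0, -2], [0, 0, 0]], [3, [0, 0, -3], [0, 0, 0]], [3, [0, 0, -3], [0, 0, 0]]]'

```text
time: 8.65
eef_pos: [0.5554, 0.0113, 0.2219]
orientation: [0.712, 0.674, -0.141, -0.137]
force: [0.3, -0.7, -0.1]
opening: 0.0297
grasp_force: 0.0
```

>>> servo_tool --steps '[[3, [0, 0, -3], [0, 0, 0]], [3, [0, 0, -3], [0, 0, 0]], [3, [0, 0, -2], [0, 0, 0]], [3, [0, 0, 0], [0, 0, 0]]]'

```text
time: 8.98
eef_pos: [0.5889, 0.0107, 0.2986]
orientation: [0.713, 0.675, -0.138, -0.134]
force: [0.2, -0.0, 0.9]
opening: 0.03
grasp_force: 0.0
```

```bash
python3 - <<'E'
from plan import *
from plant import snapshot
s=read_state();print(s["eef_pos"],s["qpos"].round(2))
O=np.array([.477,.012,.045]);o=Ro.from_euler("zy",[-.057,.4]).as_matrix();O=O+o@[.0036,0,.002]
t=snapshot("top");sd=snapshot("side");np.savez("t4.npz",**t);np.savez("s4.npz",**sd)
X=O+np.array([[x,y,.085] for y in(-.045,.045) for x in(-.004,.004)]+[[-.004,y,0] for y in(-.045,.045)])@o.T
out=[]
for d,(r,c) in((t,(160,225)),(sd,(215,220))):
    f=cv2.resize(d["frame"][r:r+70,c:c+90],(800,622),interpolation=cv2.INTER_CUBIC)
    for p in proj(d,X): cv2.circle(f,tuple(map(int,((p-[c,r]+.5)*8.889).round())),3,(0,255,255),-1)
    out.append(cv2.resize(f,(400,311),interpolation=cv2.INTER_AREA))
cv2.imwrite("pics/p4.png",np.hstack(out)[:,:,::-1])
# magnifier solution
from scipy.optimize import least_squares
L=np.array([.4586,.3253]);G=np.array([.4208,.2468]);C=np.array([.7558,.3255])
u=(G-L)/np.linalg.norm(G-L)
fk=lambda v:(lambda E:(E,E+.28*np.r_[np.cos(v[3]),np.sin(v[3])],E+.365*np.r_[np.cos(v[3]),np.sin(v[3])]))(v[:2]+.3*np.r_[np.cos(v[2]),np.sin(v[2])])
r=least_squares(lambda v:np.r_[fk(v)[1]-L,fk(v)[2]-G,(v[:2]-C)],[*C,2.2,-2]).x
print("fit",r,fk(r),fk(r)[1]-L,fk(r)[2]-G)
C=r[:2]
M=(O+o@[0,0,.0425])[:2];print("mid",M)
v=M-C;d=np.linalg.norm(v);a=np.arctan2(v[1],v[0])-np.arccos((.09+d*d-.28**2)/(.6*d))
E=C+.3*np.r_[np.cos(a),np.sin(a)];print("elbow",E,"lens dir",(M-E)/.28,"grip tgt",E+(M-E)*365/280)
E
cat >> h.py <<'E'
E
```

```text
[0.58892473 0.01068395 0.29859374] [-0.08  0.5   1.08 -0.03  1.95 -0.03]
fit [ 0.75563462  0.32574158  2.17109246 -2.04194453] (array([0.58616856, 0.57329209]), array([0.45907385, 0.32379874]), array([0.42049153, 0.24805968])) [ 0.00047385 -0.00150126] [-0.00030847  0.00125968]
mid [0.49763955 0.01179491]
elbow [0.45789794 0.28896021] lens dir [ 0.14193433 -0.98987608] grip tgt [ 0.50970397 -0.07234456]
```

View pics/p4.png

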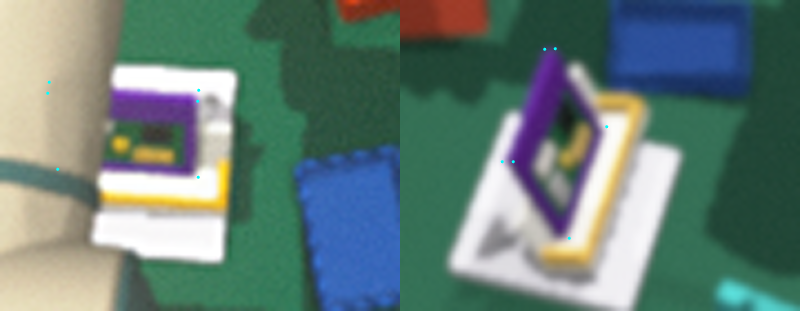

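Board is seated: the side crop shows its edges at the predicted points, and the lower edge is on the ledge between the stops. Next is the magnifier.

```bash
python3 - <<'E'
from plan import *
plan([([.4206,.2475,.32],tool(-.47),12)],5)
E
```

```text
[[5, [1.89, -1.46, 0.35], [-0.032, 0.008, 0.034]], [5, [1.84, -1.54, 0.31], [-0.032, 0.008, 0.034]], [5, [1.78, -1.61, 0.28], [-0.032, 0.008, 0.034]], [5, [1.73, -1.68, 0.24], [-0.032, 0.008, 0.034]], [5, [1.67, -1.74, 0.2], [-0.032, 0.008, 0.034]], [5, [1.6, -1.8, 0.16], [-0.032, 0.008, 0.034]], [5, [1.54, -1.86, 0.11], [-0.032, 0.008, 0.034]], [5, [1.48, -1.91, 0.06], [-0.032, 0.008, 0.034]], [5, [1.41, -1.96, 0.01], [-0.032, 0.008, 0.034]], [5, [1.34, -2.01, -0.04], [-0.032, 0.008, 0.034]], [5, [1.27, -2.05, -0.1], [-0.032, 0.008, 0.034]], [5, [1.2, -2.09, -0.15], [-0.032, 0.008, 0.034]]]
```

>>> servo_tool --steps '[[5, [1.89, -1.46, 0.35], [-0.032, 0.008, 0.034]], [5, [1.84, -1.54, 0.31], [-0.032, 0.008, 0.034]], [5, [1.78, -1.61, 0.28], [-0.032, 0.008, 0.034]], [5, [1.73, -1.68, 0.24], [-0.032, 0.008, 0.034]], [5, [1.67, -1.74, 0.2], [-0.032, 0.008, 0.034]], [5, [1.6, -1.8, 0.16], [-0.032, 0.008, 0.034]], [5, [1.54, -1.86, 0.11], [-0.032, 0.008, 0.034]], [5, [1.48, -1.91, 0.06], [-0.032, 0.008, 0.034]], [5, [1.41, -1.96, 0.01], [-0.032, 0.008, 0.034]], [5, [1.34, -2.01, -0.04], [-0.032, 0.008, 0.034]], [5, [1.27, -2.05, -0.1], [-0.032, 0.008, 0.034]], [5, [1.2, -2.09, -0.15], [-0.032, 0.008, 0.034]]]'

```text
time: 10.08
eef_pos: [0.4179, 0.2474, 0.3183]
orientation: [0.852, 0.523, -0.003, 0.0]
force: [-0.2, -0.0, -0.2]
opening: 0.0494
grasp_force: 0.0
```

>>> servo_tool --steps '[[5, [0, 0, 0], [0, 0, 0]], [5, [0, 0, 0], [0, 0, 0]]]'

```text
time: 10.25
eef_pos: [0.4179, 0.2477, 0.3188]
orientation: [0.851, 0.525, -0.003, -0.0]
force: [-0.7, 0.1, 0.2]
opening: 0.0501
grasp_force: 0.0
```

```bash
python3 - <<'E'
from plan import *
from plant import snapshot
s=read_state();print(s["eef_pos"],s["qpos"].round(2))
d=snapshot("wrist");f=d["frame"].copy()
print("exp",proj(d,[.4206,.2475,.25])*1.4286)
h=cv2.cvtColor(f,cv2.COLOR_RGB2HSV);m=cv2.inRange(h,(22,120,120),(35,255,255))
n,l,st,c=cv2.connectedComponentsWithStats(m)
for i in range(1,n):
    if st[i,4]>80: print(st[i],c[i].round(1),at(d,c[i],.25).round(4))
cv2.imwrite("pics/w5.png",cv2.resize(f[:,:,::-1],(800,600)))
plan([([.4206,.2475,.226],tool(-.47),7)],5)
E
```

```text
[0.41790542 0.2476581  0.31884978] [ 0.39  0.11  1.53 -0.    1.51  0.86]
exp [[410.6868079  326.27228686]]
[ 388   32   67   81 1577] [424.6  70.9] [0.5321 0.2979 0.25  ]
[273 211  33  31 712] [288.8 226.2] [0.4221 0.2485 0.25  ]
7 x [5, [0.02, 0.02, 1.33], [0.0, 0.001, 0.001]]
```

View pics/w5.png

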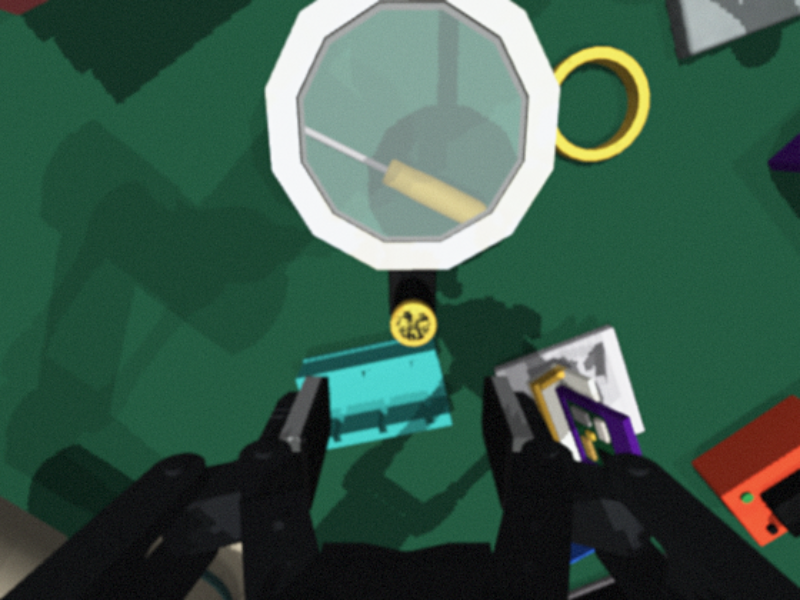

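Grip top at (413,322) in the wrist view, world ≈ (0.4215, 0.248). I'll descend and grip it.

>>> servo_tool --steps '[[5, [0.1, 0.15, 1.3], [0, 0, 0]], [5, [0.1, 0.15, 1.3], [0, 0, 0]], [5, [0, 0, 1.3], [0, 0, 0]], [5, [0, 0, 1.4], [0, 0, 0]], [5, [0, 0, 1.4], [0, 0, 0]], [5, [0, 0, 1.4], [0, 0, 0]], [5, [0, 0, 1.2], [0, 0, 0]], [5, [0, 0, 0], [0, 0, 0]]]'

```text
time: 10.97
eef_pos: [0.4223, 0.2456, 0.2233]
orientation: [0.852, 0.523, -0.005, -0.0]
force: [-1.0, 0.1, 1.2]
opening: 0.0499
grasp_force: 0.0
```

>>> servo_tool --steps '[[1, [0, 0, 0], [0, 0, 0]], [1, [0, 0, 0], [0, 0, 0]], [1, [0, 0, 0], [0, 0, 0]], [1, [0, 0, 0], [0, 0, 0]], [1, [0, 0, 0], [0, 0, 0]], [1, [0, 0, 0], [0, 0, 0]]]' --grip_force 50

```text
time: 11.47
eef_pos: [0.4239, 0.2473, 0.2274]
orientation: [0.852, 0.524, -0.001, 0.001]
force: [0.1, -1.4, 1.5]
opening: 0.0188
grasp_force: 49.2
```

```bash
python3 - <<'E'
from plan import *
s=read_state();p=s["eef_pos"];print(p,s["opening"],s["force"])
T=[.5097,-.0723,p[2]]
# angles of link2 along the way -> yaw
plan([(p*0.97+np.array(T)*.03,tool(-.47+.018),2),(p*.5+np.array(T)*.5,tool(-.17),10),(T,tool(.14),12)],1)
E
```

```text
[0.42389577 0.24734813 0.22735356] 0.018761599947020084 [ 0.05632121 -1.43783107  1.52608433]
2 x [1, [-0.37, 0.33, 0.0], [0.0, 0.001, -0.008]]
[[1, [-1.18, 1.02, 0.0], [0.0, 0.0, -0.028]], [1, [-1.2, 0.99, 0.0], [0.0, 0.0, -0.028]], [1, [-1.23, 0.95, 0.0], [0.0, 0.0, -0.028]], [1, [-1.26, 0.92, 0.0], [0.0, 0.0, -0.028]], [1, [-1.28, 0.88, 0.0], [0.0, 0.0, -0.028]], [1, [-1.31, 0.84, 0.0], [0.0, 0.0, -0.028]], [1, [-1.33, 0.81, 0.0], [0.0, 0.0, -0.028]], [1, [-1.35, 0.77, 0.0], [0.0, 0.0, -0.028]], [1, [-1.37, 0.73, 0.0], [0.0, 0.0, -0.028]], [1, [-1.39, 0.69, 0.0], [0.0, 0.0, -0.028]]]
[[1, [-1.25, 0.58, 0.0], [0.0, 0.0, -0.026]], [1, [-1.27, 0.55, 0.0], [0.0, 0.0, -0.026]], [1, [-1.28, 0.51, 0.0], [0.0, 0.0, -0.026]], [1, [-1.29, 0.48, 0.0], [0.0, 0.0, -0.026]], [1, [-1.31, 0.45, 0.0], [0.0, 0.0, -0.026]], [1, [-1.32, 0.41, 0.0], [0.0, 0.0, -0.026]], [1, [-1.33, 0.38, 0.0], [0.0, 0.0, -0.026]], [1, [-1.34, 0.34, 0.0], [0.0, 0.0, -0.026]], [1, [-1.34, 0.31, 0.0], [0.0, 0.0, -0.026]], [1, [-1.35, 0.27, 0.0], [0.0, 0.0, -0.026]], [1, [-1.36, 0.24, 0.0], [0.0, 0.0, -0.026]], [1, [-1.36, 0.2, 0.0], [0.0, 0.0, -0.026]]]
```

>>> servo_tool --steps '[[1, [-0.37, 0.33, 0], [0, 0, -0.008]], [1, [-0.37, 0.33, 0], [0, 0, -0.008]], [1, [-1.18, 1.02, 0], [0, 0, -0.028]]]'

```text
time: 11.72
eef_pos: [0.4305, 0.2252, 0.2273]
orientation: [0.839, 0.544, 0.0, -0.002]
force: [1.7, 4.8, 0.5]
opening: 0.0181
grasp_force: 49.1
```

>>> servo_tool --steps '[[1, [-1.2, 0.99, 0], [0, 0, -0.028]], [1, [-1.23, 0.95, 0], [0, 0, -0.028]]]'

```text
time: 11.88
eef_pos: [0.4397, 0.1937, 0.2274]
orientation: [0.824, 0.567, 0.001, -0.0]
force: [2.6, 4.9, 0.5]
opening: 0.019
grasp_force: 49.1
```

Low drag (about 5 N). I'll continue.

>>> servo_tool --steps '[[1, [-1.26, 0.92, 0], [0, 0, -0.028]], [1, [-1.28, 0.88, 0], [0, 0, -0.028]], [1, [-1.31, 0.84, 0], [0, 0, -0.028]], [1, [-1.33, 0.81, 0], [0, 0, -0.028]], [1, [-1.35, 0.77, 0], [0, 0, -0.028]], [1, [-1.37, 0.73, 0], [0, 0, -0.028]], [1, [-1.39, 0.69, 0], [0, 0, -0.028]]]'

```text
time: 12.47
eef_pos: [0.4668, 0.0884, 0.2273]
orientation: [0.764, 0.645, 0.0, -0.001]
force: [0.5, 5.1, 1.5]
opening: 0.0185
grasp_force: 49.2
```

>>> servo_tool --steps '[[1, [-1.25, 0.58, 0], [0, 0, -0.026]], [1, [-1.27, 0.55, 0], [0, 0, -0.026]], [1, [-1.28, 0.51, 0], [0, 0, -0.026]], [1, [-1.29, 0.48, 0], [0, 0, -0.026]], [1, [-1.31, 0.45, 0], [0, 0, -0.026]], [1, [-1.32, 0.41, 0], [0, 0, -0.026]], [1, [-1.33, 0.38, 0], [0, 0, -0.026]], [1, [-1.34, 0.34, 0], [0, 0, -0.026]], [1, [-1.34, 0.31, 0], [0, 0, -0.026]], [1, [-1.35, 0.27, 0], [0, 0, -0.026]]]'

```text
time: 13.3
eef_pos: [0.5028, -0.0448, 0.2274]
orientation: [0.675, 0.738, 0.001, -0.001]
force: [3.0, 4.9, 0.5]
opening: 0.0185
grasp_force: 49.2
```

```bash
python3 - <<'E'
from plan import *
from plant import snapshot
s=read_state();p=s["eef_pos"];print(p,s["opening"],s["force"])
plan([([.5097,-.0723,p[2]],tool(.14),3)],1)
t=snapshot("top");sd=snapshot("side");np.savez("t6.npz",**t);np.savez("s6.npz",**sd)
f=np.hstack([cv2.resize(d["frame"][r:r+150,c:c+200],(400,300),interpolation=cv2.INTER_CUBIC) for d,r,c in((t,110,150),(sd,170,180))])
cv2.imwrite("pics/p6.png",f[:,:,::-1])
E
```

```text
[ 0.50275548 -0.04480921  0.22736127] 0.01853049070694602 [2.9886041  4.94148973 0.50672617]
[[1, [-0.93, 0.15, 0.0], [0.0, -0.001, -0.017]], [1, [-0.94, 0.13, 0.0], [0.0, -0.001, -0.017]], [1, [-0.94, 0.12, 0.0], [0.0, -0.001, -0.017]]]
```

View pics/p6.png

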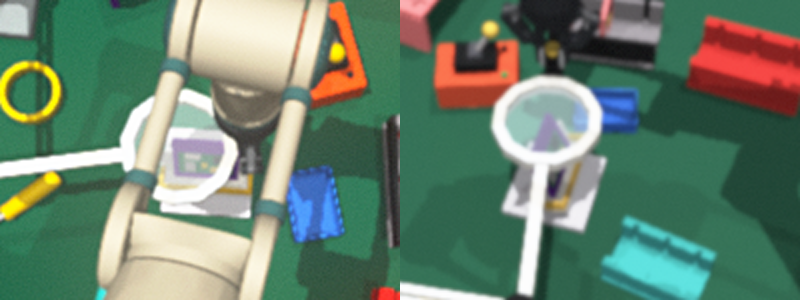

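The magnifier is following. The ring is at (548,121) in the side crop and the board is undisturbed. I'll do the last stretch, then measure the ring numerically.

>>> servo_tool --steps '[[1, [-0.93, 0.15, 0], [0, 0, -0.017]], [1, [-0.94, 0.13, 0], [0, 0, -0.017]], [1, [-0.94, 0.12, 0], [0, 0, -0.017]], [1, [0, 0, 0], [0, 0, 0]]]'

```text
time: 13.73
eef_pos: [0.5096, -0.0737, 0.2274]
orientation: [0.657, 0.754, -0.001, 0.0]
force: [2.1, -0.5, 1.5]
opening: 0.0187
grasp_force: 49.2
```

```bash
cat > ring.py <<'E'
from plan import *
from plant import snapshot
from scipy.optimize import least_squares
def ring(d,guess,z=.197):
    # fit outer ring edge: maximise white on ring annulus at height z
    g=cv2.cvtColor(d["frame"],cv2.COLOR_RGB2HSV).astype(float)
    w=cv2.GaussianBlur(((g[...,2]>150)&(g[...,1]<45)).astype(np.float32),(0,0),1)
    th=np.linspace(0,2*np.pi,180,endpoint=False)
    def sc(x,y,r):
        P=proj(d,np.c_[x+r*np.cos(th),y+r*np.sin(th),0*th+z+.009]).astype(np.float32)
        return cv2.remap(w,P[:,0].copy(),P[:,1].copy(),cv2.INTER_LINEAR).mean()
    best=max((sc(x,y,.066)+sc(x,y,.06)-sc(x,y,.074)-sc(x,y,.05),x,y) for x in np.arange(guess[0]-.025,guess[0]+.0251,.001) for y in np.arange(guess[1]-.025,guess[1]+.0251,.001))
    return np.round(best,4)
E
python3 - <<'E'
from ring import *
s=read_state();print(s["eef_pos"],s["opening"],s["force"])
for n in("s","t"): print("initial check",n,ring(dict(np.load({"s":"side0.npz","t":"top0.npz"}[n])),(.4588,.3245)))
print("now",ring(snapshot("side"),(.4976,.0118)),ring(snapshot("top"),(.4976,.0118)))
E
```

```text
[ 0.5096124  -0.07365661  0.22737252] 0.018743520424685686 [ 2.08347134 -0.46649814  1.51109238]
initial check s [0.9219 0.4568 0.3295]
initial check t [1.2238 0.4578 0.3225]
now [0.8146 0.4966 0.0088] [0.6308 0.4946 0.0118]
```

>>> servo_tool --steps '[[2.4, [0, 0, 0], [0, 0, 0]], [4, [0, 0, 0], [0, 0, 0]], [5, [0, 0, 0], [0, 0, 0]], [5, [0, 0, 0], [0, 0, 0]], [5, [0, 0, 0], [0, 0, 0]], [5, [0, 0, -1], [0, 0, 0]], [5, [0, 0, -2], [0, 0, 0]], [5, [0, 0, -2.5], [0, 0, 0]], [5, [0, 0, -2.5], [0, 0, 0]]]'

```text
time: 14.58
eef_pos: [0.5086, -0.0728, 0.3083]
orientation: [0.656, 0.754, -0.002, -0.001]
force: [0.9, -0.7, 0.9]
opening: 0.0501
grasp_force: 0.0
```

```bash
python3 - <<'E'
from ring import *
s=read_state();p=s["eef_pos"];print(p,s["opening"],s["force"],s["qpos"].round(2))
d=snapshot("wrist");f=d["frame"]
h=cv2.cvtColor(f,cv2.COLOR_RGB2HSV);m=cv2.inRange(h,(22,120,120),(35,255,255))
n,l,st,c=cv2.connectedComponentsWithStats(m)
for i in range(1,n):
    if st[i,4]>80: print(st[i],c[i].round(1),at(d,c[i],.25).round(4))
sd=snapshot("side");print("now",ring(sd,(.4976,.0118)),ring(snapshot("top"),(.4976,.0118)),ring(d,(.4976,.0118)))
# purple board seen from above at wrist: bounding of purple
B=np.array([.66,-.1537]);u=np.array([np.cos(.277),np.sin(.277)])
print("ball",B-.028*u, "end",B+.03*u)
a=B-.075*u
plan([([*a,.30],tool(.277),8)],1)
E
```

```text
[ 0.50864432 -0.0728489   0.30827546] 0.05008026312912573 [ 0.88515676 -0.72122408  0.8606022 ] [-0.28  0.15  1.5  -0.    1.49 -0.41]
[268 220  35  34 885] [285.2 236.7] [ 0.5094 -0.0731  0.25  ]
[381 278  25  24 457] [392.8 289.7] [ 0.5845 -0.1005  0.25  ]
now [0.8198 0.4956 0.0088] [0.5497 0.4956 0.0108] [1.5686 0.4966 0.0098]
ball [ 0.63306735 -0.16135719] end [ 0.68885641 -0.14549586]
[[1, [-1.38, 0.79, 0.13], [0.0, 0.0, -0.017]], [1, [-1.4, 0.76, 0.13], [0.0, 0.0, -0.017]], [1, [-1.41, 0.74, 0.13], [0.0, 0.0, -0.017]], [1, [-1.42, 0.71, 0.13], [0.0, 0.0, -0.017]], [1, [-1.43, 0.69, 0.13], [0.0, 0.0, -0.017]], [1, [-1.45, 0.66, 0.13], [0.0, 0.0, -0.017]], [1, [-1.46, 0.64, 0.12], [0.0, 0.0, -0.017]], [1, [-1.47, 0.61, 0.12], [0.0, 0.0, -0.017]]]
```

The lens measures (0.497, 0.010) against the board centre at (0.498, 0.012), so it is centred. Now the lever.

>>> servo_tool --steps '[[0, [-1.38, 0.79, 0.13], [0, 0, -0.017]], [0, [-1.4, 0.76, 0.13], [0, 0, -0.017]], [0, [-1.41, 0.74, 0.13], [0, 0, -0.017]], [0, [-1.42, 0.71, 0.13], [0, 0, -0.017]], [0, [-1.43, 0.69, 0.13], [0, 0, -0.017]], [0, [-1.45, 0.66, 0.13], [0, 0, -0.017]], [0, [-1.46, 0.64, 0.12], [0, 0, -0.017]], [0, [-1.47, 0.61, 0.12], [0, 0, -0.017]], [0, [0, 0, 0], [0, 0, 0]]]'

```text
time: 15.48
eef_pos: [0.5874, -0.1761, 0.2947]
orientation: [0.604, 0.797, -0.002, -0.001]
force: [0.3, 0.0, -0.4]
opening: -0.0004
grasp_force: 0.0
```

```bash
python3 - <<'E'
from ring import *
s=read_state();p=s["eef_pos"];print(p,s["opening"],s["force"])
d=snapshot("wrist");h=cv2.cvtColor(d["frame"],cv2.COLOR_RGB2HSV)
def blobs(m):
    n,l,st,c=cv2.connectedComponentsWithStats(m)
    return [(st[i],c[i]) for i in range(1,n) if st[i,4]>80]
for st,c in blobs(cv2.inRange(h,(22,120,120),(35,255,255))): print(st,at(d,c,.135).round(4))
B=np.array([.66,-.1537]);u=np.array([np.cos(.277),np.sin(.277)])
P=lambda x,z:[*(B+x*u),z]
plan([(P(-.075,.13),tool(.277),9),(P(-.055,.13),tool(.277),2),(P(.003,.132),tool(.277),8)],0)
E
```

```text
[ 0.58738811 -0.1761067   0.29473109] -0.00044888447693390316 [ 0.26694162  0.00635228 -0.38564731]
[168   0  31  32 240] [ 0.4707 -0.0603  0.135 ]
[163   5  45  33 157] [ 0.4796 -0.064   0.135 ]
[325 179  29  28 421] [ 0.6336 -0.1617  0.135 ]
9 x [0, [0.0, 0.03, 1.83], [-0.001, 0.0, 0.0]]
2 x [0, [0.0, 1.0, 0.0], [0.0, 0.0, 0.0]]
8 x [0, [0.0, 0.73, -0.03], [0.0, 0.0, 0.0]]
```

>>> servo_tool --steps '[[0, [0, 0.03, 1.83], [0, 0, 0]], [0, [0, 0.03, 1.83], [0, 0, 0]], [0, [0, 0.03, 1.83], [0, 0, 0]], [0, [0, 0.03, 1.83], [0, 0, 0]], [0, [0, 0.03, 1.83], [0, 0, 0]], [0, [0, 0, 1.83], [0, 0, 0]], [0, [0, 0, 1.83], [0, 0, 0]], [0, [0, 0, 1.83], [0, 0, 0]], [0, [0, 0, 1.83], [0, 0, 0]]]'

```text
time: 16.28
eef_pos: [0.5863, -0.1726, 0.1312]
orientation: [0.604, 0.797, -0.002, -0.001]
force: [0.3, -0.4, -0.2]
opening: 0.0002
grasp_force: 0.0
```

>>> servo_tool --steps '[[0, [0, 1, 0], [0, 0, 0]], [0, [0, 1, 0], [0, 0, 0]], [0, [0, 0.7, -0.03], [0, 0, 0]], [0, [0, 0.7, -0.03], [0, 0, 0]], [0, [0, 0.7, -0.03], [0, 0, 0]]]'

```text
time: 16.7
eef_pos: [0.6284, -0.1626, 0.1344]
orientation: [0.603, 0.797, -0.001, 0.001]
force: [-2.2, 0.2, 1.7]
opening: 0.0003
grasp_force: 0.9
```

>>> servo_tool --steps '[[0, [0, 0.7, -0.03], [0, 0, 0]], [0, [0, 0.7, -0.03], [0, 0, 0]], [0, [0, 0.7, -0.03], [0, 0, 0]], [0, [0, 0.7, 0], [0, 0, 0]], [0, [0, 0.6, 0], [0, 0, 0]]]'

```text
time: 17.12
eef_pos: [0.6603, -0.1533, 0.1333]
orientation: [0.604, 0.797, -0.002, -0.001]
force: [-0.4, 0.6, -0.7]
opening: -0.0002
grasp_force: 0.7
```

```bash
cat > ball.py <<'E'
from ring import *
def go():
    s=read_state();p=s["eef_pos"]
    B=np.array([.66,-.1537]);u=np.array([np.cos(.277),np.sin(.277)])
    print("tcp x,y in unit",((p[:2]-B)@u).round(4),((p[:2]-B)@[-u[1],u[0]]).round(4),p[2].round(4),s["force"].round(1))
    for n in("wrist","side","top"):
        d=snapshot(n);h=cv2.cvtColor(d["frame"],cv2.COLOR_RGB2HSV)
        k,l,st,c=cv2.connectedComponentsWithStats(cv2.inRange(h,(22,120,120),(35,255,255)))
        for i in range(1,k):
            X=at(d,c[i],.137)[:2]-B
            if st[i,4]>20 and np.linalg.norm(X)<.08: print(n,st[i,4],"ball unit x,y",(X@u).round(4),(X@[-u[1],u[0]]).round(4))
E
python3 -c "from ball import *;go()"
```

```text
tcp x,y in unit 0.0004 0.0003 0.1333 [-0.4  0.6 -0.7]
wrist 2271 ball unit x,y 0.0271 -0.001
side 44 ball unit x,y 0.0284 0.0006
```

Almost at the end. I'll push a little further, until the stop.

>>> servo_tool --steps '[[0, [0, 0.2, 0], [0, 0, 0]], [0, [0, 0.2, 0], [0, 0, 0]], [0, [0, 0.1, 0], [0, 0, 0]], [0, [0, 0, 0], [0, 0, 0]]]'

```text
time: 17.6
eef_pos: [0.6641, -0.1522, 0.1334]
orientation: [0.604, 0.797, -0.002, -0.001]
force: [-1.0, -0.7, -0.5]
opening: 0.0001
grasp_force: 0.5
```

```bash
python3 -c "from ball import *;go()"
```

```text
tcp x,y in unit 0.0043 0.0004 0.1334 [-1.  -0.7 -0.5]
wrist 2305 ball unit x,y 0.0306 -0.0005
side 40 ball unit x,y 0.0305 0.0024
```

>>> servo_tool --steps '[[0, [0, 0.15, 0], [0, 0, 0]], [0, [0, 0.15, 0], [0, 0, 0]], [0, [0, 0, 0], [0, 0, 0]]]'

```text
time: 18.0
eef_pos: [0.6647, -0.152, 0.1334]
orientation: [0.603, 0.797, -0.004, -0.003]
force: [-7.7, -2.6, 2.1]
opening: 0.0003
grasp_force: 3.8
```

```bash
python3 -c "from ball import *;go()"
```

```text
tcp x,y in unit 0.0049 0.0004 0.1334 [-7.7 -2.6  2.1]
wrist 2269 ball unit x,y 0.0308 -0.0003
side 42 ball unit x,y 0.0305 0.0026
```

The lever is at its stop (force rising, no further motion). I'll back off and rise.

>>> servo_tool --steps '[[0, [0, -0.6, 0], [0, 0, 0]], [0, [0, -1.4, 0], [0, 0, 0]], [0, [0, -1, -1], [0, 0, 0]], [0, [0, 0, -2.2], [0, 0, 0]], [0, [0, 0, -2.2], [0, 0, 0]], [0, [0, 0, -2.2], [0, 0, 0]], [0, [0, 0, -2.5], [0, 0, 0]], [0, [0, 0, -2.5], [0, 0, 0]], [0, [0, 0, -2.5], [0, 0, 0]], [0, [0, 0, 0], [0, 0, 0]]]'

```text
time: 18.98
eef_pos: [0.6416, -0.16, 0.2924]
orientation: [0.604, 0.797, 0.001, 0.006]
force: [1.0, 0.2, 0.6]
opening: 0.0
grasp_force: 0.0
```

```bash
python3 - <<'E'
from ball import *
go()
sd=snapshot("side");print(ring(sd,(.4976,.0118)),ring(snapshot("top"),(.4976,.0118)))
# board purple mask in side view vs. after-release picture
a=dict(np.load("s4.npz"))["frame"]
for f in(a,sd["frame"]):
    m=cv2.inRange(cv2.cvtColor(f,cv2.COLOR_RGB2HSV),(125,90,40),(150,255,255))[220:275,240:275];print(m.sum()//255,cv2.boundingRect(m))
E
```

```text
tcp x,y in unit -0.0194 -0.001 0.2924 [1.  0.2 0.6]
wrist 336 ball unit x,y 0.029 -0.0008
side 59 ball unit x,y 0.0307 -0.001
top 65 ball unit x,y 0.0302 -0.0007
[0.8273 0.4956 0.0098] [0.557  0.4956 0.0118]
237 (4, 6, 19, 41)
27 (4, 28, 20, 20)
```

```bash
python3 -c "
from plant import hand_in;print(hand_in())"
```

```text
the job is handed in; nothing more can be done
None
```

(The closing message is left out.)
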